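Lock the screen press hinge pin with its R-clip

ROBOT

A 6-joint arm with a two-finger parallel gripper is mounted at the origin on the work surface. World frame = base frame: x ahead of the robot, y to its left, z up, the work surface at z = 0. Lengths are in m, angles in rad, forces in N, time in s.
With the tool pointing down it reaches from about 0.25 to 0.775 m from the base axis. Payload 8.9 kg.
Tool frame: the origin (TCP) lies where the fingers leave the gripper's body, on its centre line; the fingertips stand 73 mm ahead of it and the grasp point (between the pads) lies 54 mm ahead of it (robot.tcp_to_tips is the distance from the TCP to the fingertips, in m); z points along the fingers, y is the line along which they close (so a half turn about z gives the same grasp; the last joint's range is limited). The gripper opens to 85 mm and grips with 20 to 120 N. Pads are 22 mm wide; open, the fingers measure 114 mm over their backs; the gripper's body (76 mm by 85 mm) begins 54 mm behind the grasp point. The pads swing forward as they close: fully open they stand 13 mm farther back than shut.
Start: joints at [-1.354, 0.291, -0.153, 1.127, 0, 1.431], TCP at [0.183, -0.492, 0.304] pointing down, gripper open.
Joint ranges: [-2.52, 2.52], [-0.91, 1.74], [-1.3, 1.37], [-1.96, 2.02], [-1.52, 1.47], [-3.14, 3.14]. Speed limits (rad/s): [2.22, 2.22, 2.79, 3.14, 3.14, 3.14].

INTERFACE

Orientations are given as a unit quaternion [w, x, y, z].
In Python, from station import robot gives the robot as it stands.
- The arm moves only by the shell command python3 -m jog 'ROWS' [FORCE]. ROWS is JSON, a list that holds one entry, the list of rows, each a list of 7 numbers: the shift along the world's x, y, z in m, then the turn, a rotation vector about the world's x, y, z in degrees, then the gripper's target within -1 to 1 (fully open at 1, half-way at 0, shut at -1). A call has 1 to 8 rows; each row shifts and turns the commanded pose from where the row before left it; what a row does not reach is not made up. A row lasts 1/10 s, in which the tool goes at most 50 mm and 8.59 degrees, less where a joint would pass 70% of its speed; a pose out of reach is approached as far as the arm can. A call with a gripper value outside its range is refused whole. The fingers move at their own pace and stop on an object; FORCE is the grip in N (left out, the last holds). Time passes only in rows, so rows that do not move let the fingers close. It gives the time, the measured TCP pose, the force, the opening and the grip force at its end, in the units of the state.
- robot.read_state(): the state, without advancing time (a new reading comes with each control period).
- robot.get_image(name): name is "scene" or "top" or "wrist"; returns the picture (384x512x3 uint8, blue, green, red); there is no depth.
- robot.camera_model(name): a dict with "intrinsics" (3x3 intrinsics, pixels), "R" (3x3) and "t" (3): a world point X has camera coordinates R X + t; the wrist camera has in their place "hand_eye" (4x4, takes a point from camera to tool coordinates, whose origin is the TCP and whose axes are the flange's). Camera axes: x right, y down, z forward; pixel columns grow to the right and rows downward; lengths in m; the calibration is good to about 2 mm. A picture is of the moment at which its call begins: read the wrist's pose just before it. camera_model takes no time and is no camera call.
- robot.finish_job(): hands the job in; it is judged then, once.
The state is a dict: "clock": time; "joints": joint angles; "qvel": joint speeds; "joint_efforts": joint torques, N m; "eef_pos": TCP position; "eef_rot": TCP orientation; "force": force on the tool from outside, world axes, zero at the start; "torque": the same for the moment, N m; "finger_gap": finger opening in m; "grip_force": force on a finger pad.
Only numpy, scipy, OpenCV 4.12 (cv2) and the standard library are available. Lean on these libraries where they do the work, as an engineer would, in place of code of your own. Each camera call takes 0.05 s, during which the arm holds its last target. There are 200 camera calls.

TASK

Take the R-clip out of its wooden stand and lock the hinge pin of the screen press with it: feel for the cross hole in the free end of the pin, push the clip's straight leg down through it until the bow springs over the pin and the clip sits fully home, upright, then let go. Be gentle: never press the clip against the hinge or its pin harder than 15 N, keep the gripper off the hinge, and leave the other things on the table where they lie.

Things in the scene. Friction and masses are not known exactly. Their poses are not given: they have to be found in the camera images.
- clip: the R-clip, 108 mm tall, 75 g, loose, upright in the stand: straight steel leg (5 mm wire, its end bevelled to 4 mm), a bowed spring arm (4 mm wire) beside it, black plastic grip block on top. Origin: on the leg's axis, 50 mm above its tip, where the pin's centre lies when the clip is home. z up along the leg, x from leg to bow; the clip is flat in its x-z plane
- clip_grip (a point): centre of the clip's grip block, which is 24 mm (clip's x) by 14 mm (clip's y) by 24 mm tall; it lies at (4, 0, 46) mm in the clip's frame; axes as the clip's
- leg_tip (a point): the very end of the clip's straight leg, at (0, 0, -50) mm in the clip's frame; axes as the clip's
- bow (a joint): how far the clip's bow is spread from the leg, rad: 0 at rest, about 0.1 while it passes the pin (a push of some 3 to 8 N), then it springs back to nearly 0. In the clip's x, z (mm) the bow runs from the grip through (6.5, 11.5), (14.3, 0), (6.5, -13) to its end at (13.5, -22)
- stand_top (a point): top centre of the wooden stand, a fixed block 56 x 56 x 34 mm; the clip's leg stands in an upright hole here, 6 mm wide and 22 mm deep
- hinge: the fixed press hinge: two blue cheeks, 44 mm wide and 101 mm high, an aluminium arm between them and a screen frame behind. Origin on the table under the pin's axis, at the outer face of the right-hand cheek, from which the pin's free end sticks out 46 to 76 mm. x from the robot towards the screen, y along the pin (free end at -y), z up
- pin_line (a point): point on the pin's axis at the cheek's outer face, 85 mm above the table; axes as the hinge's. The steel pin is 20 mm thick, stiffly held (over 15 N to slide it), with a milled flat 12 mm wide along its top, 8 mm above the axis. Its cross hole lies somewhere between 14 and 44 mm out from here (along -y), as the pin is not always pushed in equally far: find it by feel or sight
- pin_flat (a point): point on the pin's flat straight above pin_line (8 mm); axes as the hinge's. The cross hole is upright, 7 x 7 mm, right through the pin, in the middle of the flat's width, 14 to 44 mm out from here along -y, and 32 mm short of the pin's end. The clip goes in from above, its plane square to the pin; the bow may be on either side
- squeegee: bystander: wooden squeegee, 200 mm long, 24 mm high; origin under its middle; leave it alone
- ink_jar_a: bystander: ink jar with a white lid, 72 mm wide, 85 mm high; origin under its middle; leave it alone
- ink_jar_b: bystander: ink jar with a black lid, 72 mm wide, 85 mm high; origin under its middle; leave it alone
- tape_roll: bystander: roll of tape lying flat, 90 mm wide, 25 mm high; origin under its middle; leave it alone
- ink_knife: bystander: ink spatula lying flat; origin under its middle; leave it alone
- spanner: bystander: spanner lying flat; origin under its middle; leave it alone
- spare_knob: bystander: loose black knob with a stud, 34 mm wide, 38 mm high; origin under its middle; leave it alone
Mind the look-alikes: they are no part of the job. What is shaped like the clip but yellow is not meant. What is shaped like the part that bears stand_top but blue is not meant.

How it is judged:
On the way, in this order (a step that is already met when the one before it is completed fails the run):
1. the clip is lifted clear of its stand (z of leg_tip in the frame of stand_top above 0.005 m), for 0.1 s.
2. the leg's tip has entered the pin's cross hole from above (x of leg_tip in the frame of pin_line between -0.005 and 0.005 m and y of leg_tip in the frame of pin_line between -0.048 and -0.01 m and z of leg_tip in the frame of pin_line between -0.02 and 0.003 m).
At the end, for the whole second after the job is handed in: Leg through the cross hole, clip home: its origin within 4 mm of the pin's axis in height and sideways and 10 to 48 mm out from pin_line; upright within 0.15 rad, its plane square to the pin within 0.3 rad, bow sprung back (below 0.05 rad), clip let go and at rest (x of clip in the frame of pin_line between -0.004 and 0.004 m and y of clip in the frame of pin_line between -0.048 and -0.01 m and z of clip in the frame of pin_line between -0.004 and 0.004 m and angle between the z axis of clip and the z axis of pin_line, either way round below 0.15 rad and angle between the y axis of clip and the y axis of pin_line, either way round below 0.3 rad and value of joint bow below 0.05 rad and linear speed of clip below 0.01 m/s); the robot touches nothing.
It fails at once if the clip is pressed against the hinge or its pin with more than 15 N (contact force between clip and hinge above 15 N).
It fails at once if the gripper or arm bears on the hinge with more than 5 N (contact force between any of the fingers, the arm and hinge above 5 N).
It fails at once if a bystander is moved by more than 25 mm (distance of any of squeegee, ink_jar_a, ink_jar_b, tape_roll, ink_knife, spanner, spare_knob from where it was at the start of the episode above 0.025 m).
It also fails if it takes over 67 s, if anything falls off the work surface, if the arm or the gripper's body presses on something with over 40 N, if the wrist force passes 120 N, or if a joint passes its speed limit or range.

## Working session

There is one attempt and no reset: what is moved stays moved. The work goes in short steps, Python scripts to look and compute and a shell command to move; the robot and the scene stay as the last step left them, time stands still between calls to the robot, and variables do not carry over. Pictures are saved under pics/ and viewed, at most 10 in all, crops included, and the job is handed in when it is done.

```bash
mkdir -p pics; python3 - <<'E'
from station import robot
import cv2,numpy as np
s=robot.read_state();print(s)
for n in ("scene","top","wrist"):
    im=robot.get_image(n);cv2.imwrite(f"pics/{n}0.png",im)
    print(n,robot.camera_model(n))
a=cv2.imread("pics/scene0.png");b=cv2.imread("pics/top0.png")
E
```

```text
{'clock': 0.0, 'joints': array([-1.35432027e+00,  2.91309447e-01, -1.54108438e-01,  1.12669552e+00,
       -5.41110679e-07,  1.43146488e+00]), 'qvel': array([ 0.00045552, -0.00204682,  0.00060218, -0.00192121,  0.00090179,
        0.00016406]), 'joint_efforts': array([-2.28569725e-04, -5.37142968e+01,  3.31370080e+01,  1.60009833e-02,
        3.20228298e-05, -5.52937323e-06]), 'eef_pos': array([ 0.18279782, -0.49179146,  0.30332376]), 'eef_rot': array([-6.58037286e-04,  9.84216607e-01,  1.76966765e-01, -2.56653663e-05]), 'force': array([ 0.55209802, -0.07581037, -0.20366366]), 'torque': array([-0.03801485, -0.04203185, -0.05864676]), 'grip_force': 0.0, 'finger_gap': 0.08554307420412897}
scene {'intrinsics': array([[386.06869868,   0.        , 257.4809081 ],
       [  0.        , 386.06869868, 185.15013203],
       [  0.        ,   0.        ,   1.        ]]), 'R': array([[-0.69302484,  0.72079692, -0.01297555],
       [ 0.40483124,  0.37421422, -0.83431132],
       [-0.5965134 , -0.58345138, -0.55114086]]), 't': array([ 0.40244191, -0.12839927,  1.31310621])}
top {'intrinsics': array
[... 183 characters left out ...]
4904,  0.0088393 ],
       [-0.99661325, -0.02558828, -0.078149  ],
       [ 0.07834775, -0.00685774, -0.9969025 ]]), 't': array([-0.07366119,  0.54306257,  1.2211441 ])}
wrist {'intrinsics': array([[265.31697953,   0.        , 257.5910174 ],
       [  0.        , 265.31697953, 187.445533  ],
       [  0.        ,   0.        ,   1.        ]]), 'hand_eye': array([[-5.94436347e-05, -9.64795742e-01, -2.63000329e-01,
         6.62202067e-02],
       [ 9.99999942e-01,  3.10806998e-05, -3.40038198e-04,
        -3.32906522e-04],
       [ 3.36241640e-04, -2.63000334e-01,  9.64795684e-01,
        -7.02117826e-02],
       [ 0.00000000e+00,  0.00000000e+00,  0.00000000e+00,
         1.00000000e+00]])}
```

View pics/scene0.png

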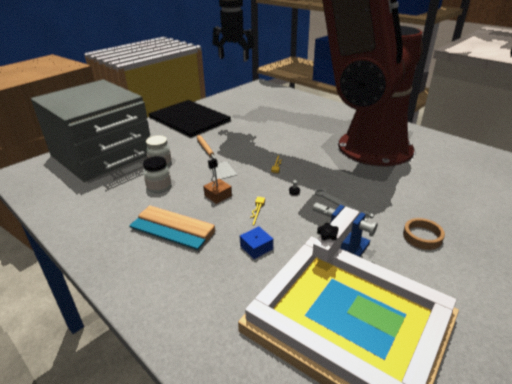

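View pics/top0.png

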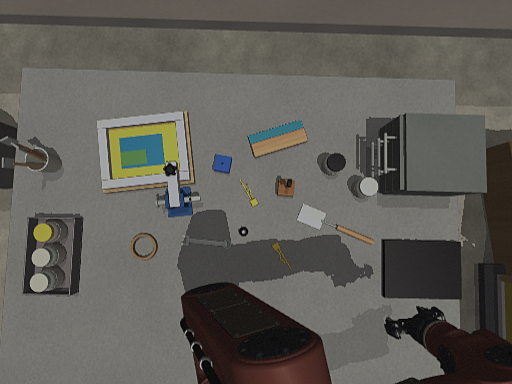

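The scene view shows the stand with the clip at (217,180) and the hinge at (350,225). In the top view they are at (286,186) and (180,200). I'll enlarge both.

```bash
python3 - <<'E'
import cv2,numpy as np
a=cv2.imread("pics/scene0.png");b=cv2.imread("pics/top0.png")
def c(im,x,y,w,h,k): return cv2.resize(im[y:y+h,x:x+w],None,fx=k,fy=k,interpolation=cv2.INTER_CUBIC)
# each 400x300
t=np.hstack([c(b,265,170,40,30,10),c(b,150,175,60,45,400/60)])
u=np.hstack([c(a,190,150,60,45,400/60),c(a,305,190,80,60,5)])
cv2.imwrite("pics/crop1.png",np.vstack([t,u]))
E
```

```text
(no output)
```

View pics/crop1.png

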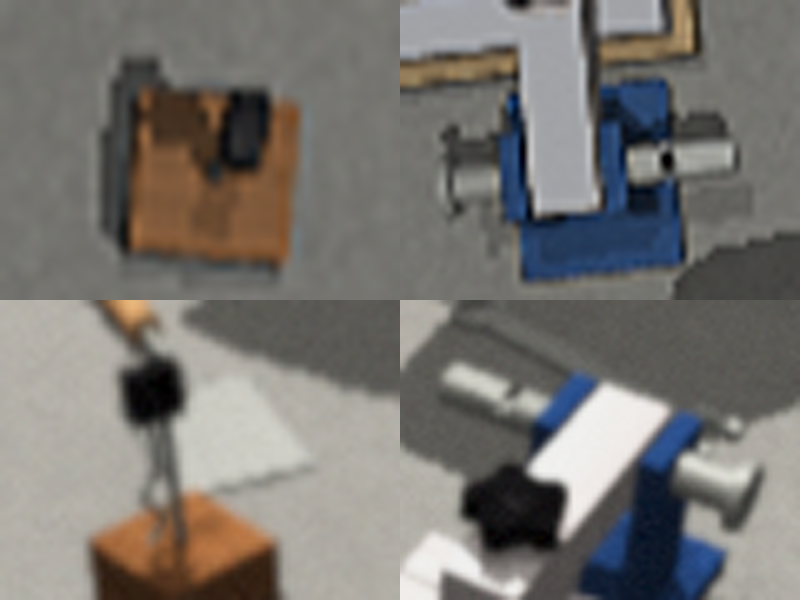

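Top-left crop: the stand's top has its centre at about (214,175) and the black grip at (244,130), its long side close to world x. Top-right crop: the pin's cross hole is at (666,160), the free end at (737,157) and the cheek at about (628,163).

```bash
cat > h.py <<'E'
from station import robot
import numpy as np
from scipy.spatial.transform import Rotation as Rn
def ray(n,u,v,z,st=None):
    m=robot.camera_model(n);d=np.linalg.solve(m["intrinsics"],[u,v,1])
    if n=="wrist":
        T=m["hand_eye"];w,x,y,q=st["eef_rot"];R=Rn.from_quat([x,y,q,w]).as_matrix()
        o=st["eef_pos"]+R@T[:3,3];d=R@T[:3,:3]@d
    else:
        o=-m["R"].T@m["t"];d=m["R"].T@d
    return o+d*(z-o[2])/d[2]
def proj(X,st):
    m=robot.camera_model("wrist");T=m["hand_eye"];w,x,y,q=st["eef_rot"];R=Rn.from_quat([x,y,q,w]).as_matrix()
    p=T[:3,:3].T@(R.T@(np.array(X)-st["eef_pos"])-T[:3,3]);p=m["intrinsics"]@p;return p[:2]/p[2]
E
python3 - <<'E'
from h import *
def c(x0,y0,k,u,v):return x0+(u+.5)/k-.5,y0+(v+.5)/k-.5
A=lambda u,v,z:ray("top",*c(265,170,10,u,v),z)
B=lambda u,v,z:ray("top",*c(150,175,400/60,u-400,v),z)
S=lambda u,v,z:ray("scene",*c(190,150,400/60,u,v-300),z)
H=lambda u,v,z:ray("scene",*c(305,190,5,u-400,v-300),z)
np.set_printoptions(precision=4,suppress=True)
for q in [(140,88),(298,100),(290,262),(130,248)]:print("corner",A(*q,.034))
print("stand",A(214,175,.034),"grip",A(244,130,.12))
for q in [(232,92),(268,92),(222,165),(258,170)]:print(" gripc",A(*q,.12))
print("sc stand",S(183,543,.034),"sc grip",S(153,390,.108))
print("hole",B(666,160,.093),"end",B(737,157,.085),"cheek",B(628,163,.085),"sc hole",H(513,393,.093))
E
```

```text
corner [ 0.5839 -0.15    0.034 ]
corner [ 0.5811 -0.2055  0.034 ]
corner [ 0.5241 -0.2036  0.034 ]
corner [ 0.5276 -0.1476  0.034 ]
stand [ 0.554  -0.1765  0.034 ] grip [ 0.5615 -0.1773  0.12  ]
 gripc [ 0.5738 -0.1731  0.12  ]
 gripc [ 0.5741 -0.1849  0.12  ]
 gripc [ 0.5498 -0.1703  0.12  ]
 gripc [ 0.5485 -0.182   0.12  ]
sc stand [ 0.5569 -0.1771  0.034 ] sc grip [ 0.5625 -0.181   0.108 ]
hole [0.5023 0.1489 0.093 ] end [0.505  0.1148 0.085 ] cheek [0.5006 0.1692 0.085 ] sc hole [0.5028 0.1464 0.093 ]
```

The clip's bow faces about +x with yaw about -6°, and its grip is at about (0.562,-0.178). The hinge yaw is about +4.6° and the hole is near (0.502,0.148). I'll grip the block's x faces, and first move above the clip.

```bash
python3 -m jog '[[[0.04,0.034,0,0,0,8,1],[0.04,0.034,0,0,0,8,1],[0.04,0.034,0,0,0,8,1],[0.04,0.034,0,0,0,8,1],[0.04,0.034,0,0,0,8,1],[0.04,0.034,0,0,0,8,1],[0.04,0.034,0,0,0,8,1],[0.04,0.034,0,0,0,7.6,1]]]' 40
python3 -m jog '[[[0.03,0.022,0,0,0,0,1],[0.028,0.020,0,0,0,0,1],[0,0,0,0,0,0,1],[0,0,0,0,0,0,1]]]'
python3 - <<'E'
from h import *;import cv2
s=robot.read_state();im=robot.get_image("wrist");cv2.imwrite("pics/w1.png",im);np.save("w1.npy",s,allow_pickle=True)
print(s["clock"],s["joints"],s["eef_pos"],s["eef_rot"])
print(proj([.5615,-.178,.12],s),proj([.555,-.177,.034],s))
E
```

```text
clock: 0.95
eef_pos: [0.4889, -0.2313, 0.3039]
eef_rot: [-0.0, 0.741, 0.671, -0.0]
force: [0.4, -1.4, 0.1]
finger_gap: 0.0856
grip_force: 0.0
clock: 1.35
eef_pos: [0.5457, -0.1905, 0.3033]
eef_rot: [-0.0, 0.743, 0.67, -0.0]
force: [0.3, 0.2, -0.1]
finger_gap: 0.0854
grip_force: 0.0
1.35 [-4.62151072e-01  3.93351763e-01 -5.64360813e-03  1.17293647e+00
 -2.93806059e-04  1.21206560e+00] [ 0.54573264 -0.19048489  0.30332857] [-4.74512839e-04  7.42709747e-01  6.69613237e-01 -3.44628836e-04]
[273.02294795 171.21792317] [264.29393603 157.38402117]
```

View pics/w1.png

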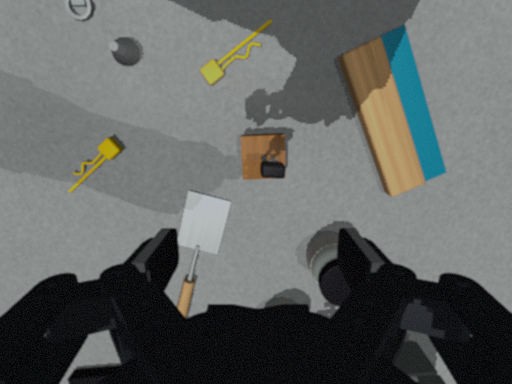

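Wrist view: the stand is centred at (263,157) and the black grip at (273,170), level with the image axes. Both match my prediction within a pixel. I'll refine the grip by thresholding.

```bash
python3 - <<'E'
from h import *;import cv2
s=np.load("w1.npy",allow_pickle=True).item();im=cv2.imread("pics/w1.png")
g=im[155:185,250:297].max(2);m=(g<60).astype('uint8')
n,l,st,c=cv2.connectedComponentsWithStats(m);i=1+st[1:,4].argmax();print(st[i],c[i]+[250,155])
pts=np.argwhere(l==i)[:,::-1].astype('float32');r=cv2.minAreaRect(pts);print(r)
b=cv2.boxPoints(r)+[250,155]
for p in b:print(p,ray("wrist",*p,.12,s)[:2])
print(ray("wrist",r[0][0]+250,r[0][1]+155,.115,s))
for z,(x,y) in {.12:(.5615,-.178)}.items():
  for dx in(-.012,.012):
    for dy in(-.007,.007):
      for z in(.096,.12):print(proj([x+dx,y+dy,z],s).round(1),end=' ')
E
```

```text
[ 11   4  24  19 347] [272.01440922 169.12680115]
((22.355175018310547, 13.237932205200195), (23.335783004760742, 17.024324417114258), 4.763641834259033)
[260.02069187 175.75172615] [ 0.54844678 -0.18119608]
[261.43448353 158.78620791] [ 0.55148613 -0.16470796]
[284.68965912 160.72413826] [ 0.57359119 -0.16888716]
[283.27586746 177.68965721] [ 0.57092688 -0.18547684]
[ 0.56128591 -0.17599517  0.115     ]
[261.2 174.2] [261.5 179.4] [259.9 161.3] [260.  165.4] [283.6 171.9] [285.9 177. ] [282.6 158.9] [284.8 162.9]
```

```bash
python3 -m jog '[[[0.008,0.0065,-0.02,0,0,-1,1],[0.008,0.0065,-0.03,0,0,-1,1],[0,0,-0.03,0,0,0,1],[0,0,-0.03,0,0,0,0],[0,0,-0.023,0,0,0,-0.2],[0,0,-0.01,0,0,0,-0.2],[0,0,0,0,0,0,-0.2],[0,0,0,0,0,0,-0.2]]]' 40
python3 -m jog '[[[0,0,0,0,0,0,-0.4],[0,0,0,0,0,0,-0.6],[0,0,0,0,0,0,-1],[0,0,0,0,0,0,-1],[0,0,0,0,0,0,-1]]]' 40
python3 - <<'E'
from h import *;import cv2
s=robot.read_state();im=robot.get_image("wrist");sc=robot.get_image("scene");print(s)
a=cv2.resize(sc[140:215,180:255],(400,400),interpolation=2);b=cv2.resize(im[120:384,100:420],(400,330))
cv2.imwrite("pics/g1.png",np.hstack([a,cv2.copyMakeBorder(b,0,70,0,0,0)]))
E
```

```text
clock: 2.2
eef_pos: [0.5618, -0.1788, 0.162]
eef_rot: [0.001, 0.755, 0.656, 0.0]
force: [0.3, 0.4, 0.5]
finger_gap: 0.0341
grip_force: 0.0
clock: 2.7
eef_pos: [0.5618, -0.1783, 0.1624]
eef_rot: [0.001, 0.755, 0.656, -0.0]
force: [-3.1, 0.5, 6.6]
finger_gap: 0.0235
grip_force: 38.8
{'clock': 2.7, 'joints': array([-4.31103059e-01,  5.20849485e-01, -1.92203558e-01,  8.56459604e-01,
       -6.61918093e-04,  1.27962540e+00]), 'qvel': array([ 1.13734746e-03,  1.48657841e-03, -3.26439156e-04,  2.43092243e-05,
        4.61144700e-04,  9.34441232e-04]), 'joint_efforts': array([ 5.45990858e-01, -6.19740772e+01,  2.92097193e+01, -1.45536326e+00,
        4.99429330e-01,  1.21755842e-03]), 'eef_pos': array([ 0.56179144, -0.17834126,  0.16237345]), 'eef_rot': array([ 7.21175059e-04,  7.54809822e-01,  6.55943299e-01, -3.74052473e-05]), 'force': array([-3.12034788,  0.48308002,  6.5810881 ]), 'torque': array([-0.0287608 ,  0.90623126, -0.02496605]), 'grip_force': 38.77766279736534, 'finger_gap': 0.023481730046426834}
```

View pics/g1.png

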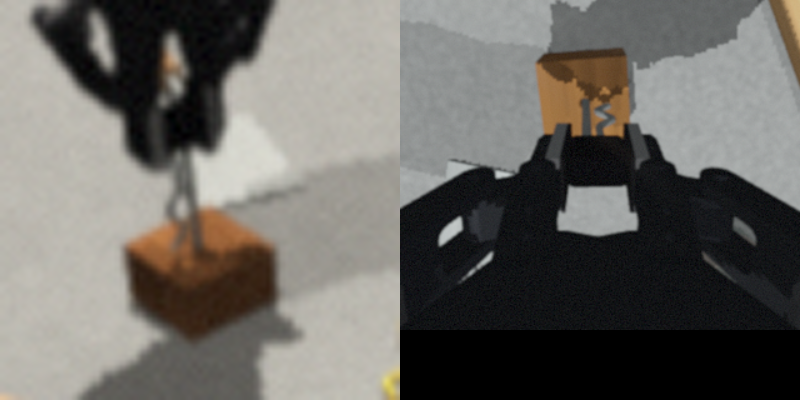

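The block is gripped (gap 23.5 mm) and the clip is upright with its leg still in the stand hole. Next I lift it and carry it over the pin.

```bash
python3 -m jog '[[[0,0,0.01,0,0,0,-1],[0,0,0.02,0,0,0,-1],[0,0,0.03,0,0,0,-1],[0,0.02,0.03,0,0,0,-1],[-0.006,0.035,0.028,0,0,2,-1],[-0.008,0.04,0,0,0,2,-1],[-0.008,0.04,0,0,0,2,-1],[-0.008,0.04,0,0,0,2,-1]]]'
python3 -m jog '[[[-0.008,0.04,0,0,0,2,-1],[-0.008,0.04,0,0,0,2,-1],[-0.006,0.035,0,0,0,0.6,-1],[-0.004,0.027,0,0,0,0,-1],[0,0.01,0,0,0,0,-1],[0,0,0,0,0,0,-1],[0,0,0,0,0,0,-1]]]'
python3 - <<'E'
from h import *;import cv2
s=robot.read_state();im=robot.get_image("wrist");np.save("w2.npy",s,allow_pickle=True);cv2.imwrite("pics/w2.png",im)
print(s["clock"],s["eef_pos"],s["eef_rot"],s["force"],s["finger_gap"])
print(proj([.5023,.1485,.093],s),proj(s["eef_pos"]+[-.004,0,-.15],s))
cv2.imwrite("pics/w2c.png",cv2.resize(im[60:260,160:360],(600,600),interpolation=2))
E
```

```text
clock: 3.6
eef_pos: [0.5315, -0.0017, 0.2804]
eef_rot: [0.001, 0.707, 0.707, 0.001]
force: [-1.0, 0.2, -0.6]
finger_gap: 0.0237
grip_force: 39.5
clock: 4.3
eef_pos: [0.506, 0.1483, 0.2793]
eef_rot: [0.0, 0.678, 0.735, 0.0]
force: [0.7, -0.1, -1.0]
finger_gap: 0.0234
grip_force: 39.5
4.3 [0.50600796 0.14827014 0.27931549] [3.75598703e-04 6.78298397e-01 7.34786455e-01 9.82038251e-05] [ 0.67664816 -0.10772558 -1.04833287] 0.0234218050128168
[254.15656637 183.8663445 ] [253.27512543 194.55994718]
```

View pics/w2c.png

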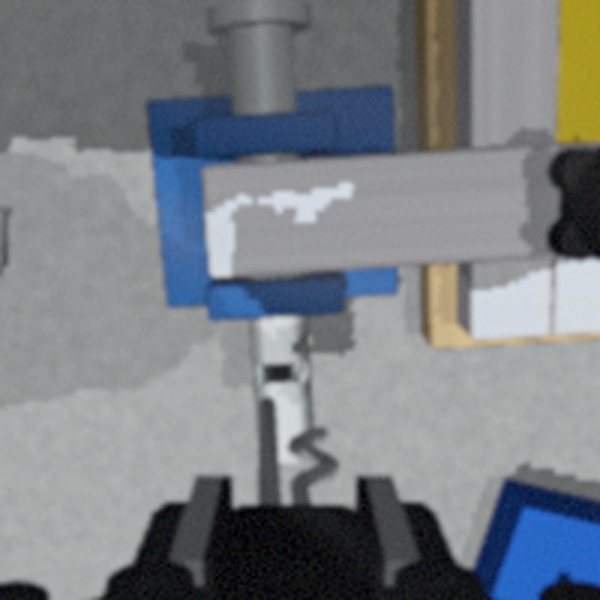

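The wrist crop shows the cross hole at (279,373), the leg tip at (266,400), and the pin axis running up to (262,30). In full pixels the hole is (253.0,184.3) and the tip (248.7,193.3).

```bash
python3 - <<'E'
from h import *
s=np.load("w2.npy",allow_pickle=True).item();np.set_printoptions(precision=4,suppress=True)
P=lambda u,v,z:ray("wrist",160+(u+.5)/3-.5,60+(v+.5)/3-.5,z,s)
hole=P(279,373,.093);tip=P(266,400,.129);print("hole",hole,"tip",tip, "tip->hole",hole-tip)
print("hole walls",P(264,373,.093),P(294,373,.093),P(279,366,.093),P(279,381,.093))
a=[P(262,30,.085),P(266,110,.085),P(281,325,.085),P(283,400,.085)];print(a)
d=a[0]-hole;print("yaw deg",np.degrees(np.arctan2(-d[0],d[1])))
# cheek/base edges, arm edges
for p,q,z in[((205,168),(525,155),.1),((215,278),(525,262),.1),((430,0),(432,345),.03),((210,318),(345,308),.101)]:
  A,B=P(*p,z),P(*q,z);d=B-A;print(A,B,np.degrees(np.arctan2(d[1],d[0])))
print("leg upper",P(270,500,.165), "expected leg",s["eef_pos"]-.004*np.array([.997,.08,0]))
print("fingers mid",P(296,485,.16))
E
```

```text
hole [0.5008 0.1482 0.093 ] tip [0.4976 0.1492 0.129 ] tip->hole [ 0.0032 -0.001  -0.036 ]
hole walls [0.4959 0.1478 0.093 ] [0.5058 0.1486 0.093 ] [0.5006 0.1506 0.093 ] [0.501  0.1455 0.093 ]
[array([0.4875, 0.2543, 0.085 ]), array([0.4904, 0.2312, 0.085 ]), array([0.5003, 0.1629, 0.085 ]), array([0.5029, 0.1367, 0.085 ])]
yaw deg 7.173876662622882
[0.4737 0.2122 0.1   ] [0.5696 0.2236 0.1   ] 6.818140728683113
[0.4785 0.1791 0.1   ] [0.5746 0.1918 0.1   ] 7.526939077229872
[0.5457 0.2776 0.03  ] [0.5627 0.1488 0.03  ] -82.48944217923597
[0.4777 0.1665 0.101 ] [0.52   0.1731 0.101 ] 8.860888866872617
leg upper [0.5009 0.134  0.165 ] expected leg [0.502  0.148  0.2793]
fingers mid [0.5073 0.1365 0.16  ]
```

The hinge yaw comes out at 7.2°, and the leg leans about 2.5° in the grip, with its tip towards -x. I'll correct both while lowering to about 15 mm above the flat, then look again.

```bash
python3 -m jog '[[[-0.0033,-0.0014,-0.005,0.31,-2.48,0,-1],[0,0,-0.01,0,0,2.6,-1],[0,0,-0.006,0,0,0,-1],[0,0,0,0,0,0,-1],[0,0,0,0,0,0,-1],[0,0,0,0,0,0,-1]]]'
python3 - <<'E'
from h import *;import cv2
s=robot.read_state();im=robot.get_image("wrist");sc=robot.get_image("scene");np.save("w3.npy",s,allow_pickle=True);cv2.imwrite("pics/w3.png",im);cv2.imwrite("pics/s3.png",sc)
print(s["clock"],s["eef_pos"],s["eef_rot"],s["force"],s["torque"],s["finger_gap"])
cv2.imwrite("pics/w3c.png",np.hstack([cv2.resize(im[150:250,210:310],(500,500),interpolation=2),cv2.resize(sc[160:260,300:360],(300,500),interpolation=2)]))
E
```

```text
clock: 4.95
eef_pos: [0.5028, 0.1473, 0.2582]
eef_rot: [0.014, 0.662, 0.75, 0.017]
force: [0.8, 0.5, -0.8]
finger_gap: 0.0238
grip_force: 39.5
4.95 [0.50275255 0.1473348  0.25820313] [0.01380885 0.66160714 0.74952845 0.01710012] [ 0.80213203  0.50195472 -0.7680996 ] [-0.00891584  0.09672964  0.01944274] 0.02376517178049764
```

View pics/w3c.png

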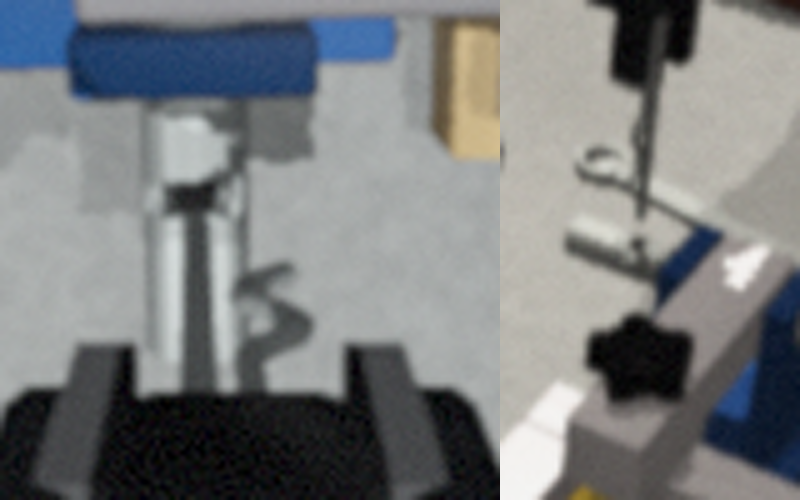

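The wrist crop shows the tip at about (193,213), right at the hole at (190,196), with the pin square in the image. The scene crop shows the tip straight above the hole.

```bash
python3 - <<'E'
from h import *
s=np.load("w3.npy",allow_pickle=True).item();np.set_printoptions(precision=4,suppress=True)
P=lambda u,v,z:ray("wrist",210+(u+.5)/5-.5,150+(v+.5)/5-.5,z,s)
print("hole u range",P(164,197,.093),P(216,197,.093));h=P(190,197,.093)
for u,v in((192,213),(194,208)):
  t=P(u,v,.108);print(h,t,h-t)
w,x,y,q=s["eef_rot"];R=Rn.from_quat([x,y,q,w]).as_matrix();print(R)
S=lambda u,v,z:ray("scene",300+(u-500+.5)/5-.5,160+(v+.5)/5-.5,z)
print("scene hole",S(638,244,.093),"tip",S(641,215,.108))
E
```

```text
hole u range [0.4956 0.1481 0.093 ] [0.5051 0.1491 0.093 ]
[0.5003 0.1486 0.093 ] [0.5004 0.1499 0.108 ] [-0.0001 -0.0013 -0.015 ]
[0.5003 0.1486 0.093 ] [0.5006 0.1508 0.108 ] [-0.0003 -0.0022 -0.015 ]
[[-0.1242  0.9913  0.0433]
 [ 0.9923  0.124   0.0074]
 [ 0.0019  0.0439 -0.999 ]]
scene hole [0.5034 0.1468 0.093 ] tip [0.502  0.1458 0.108 ]
```

```bash
python3 -m jog '[[[0.0002,-0.001,-0.004,0,0,0,-1],[0,0,-0.004,0,0,0,-1],[0,0,-0.003,0,0,0,-1],[0,0,-0.001,0,0,0,-1],[0,0,0,0,0,0,-1]]]'
python3 -m jog '[[[0,0,-0.001,0,0,0,-1],[0,0,-0.001,0,0,0,-1]]]'
python3 -m jog '[[[0,0,-0.0007,0,0,0,-1],[0,0,0,0,0,0,-1]]]'
python3 -m jog '[[[0,0,-0.0007,0,0,0,-1],[0,0,0,0,0,0,-1]]]'
```

```text
clock: 5.55
eef_pos: [0.5024, 0.1465, 0.2457]
eef_rot: [0.014, 0.661, 0.75, 0.017]
force: [0.6, 0.7, -0.4]
finger_gap: 0.0234
grip_force: 39.5
clock: 5.75
eef_pos: [0.5027, 0.1466, 0.244]
eef_rot: [0.014, 0.661, 0.75, 0.017]
force: [-0.4, -0.3, -1.0]
finger_gap: 0.0237
grip_force: 39.5
clock: 5.95
eef_pos: [0.5025, 0.1465, 0.2431]
eef_rot: [0.014, 0.661, 0.75, 0.017]
force: [-0.4, -0.3, -1.0]
finger_gap: 0.0234
grip_force: 39.5
clock: 6.15
eef_pos: [0.5025, 0.1465, 0.2425]
eef_rot: [0.014, 0.661, 0.75, 0.017]
force: [0.1, 0.7, -1.3]
finger_gap: 0.0236
grip_force: 39.5
```

```bash
for i in 1 2 3 4; do python3 -m jog '[[[0,0,-0.0008,0,0,0,-1],[0,0,0,0,0,0,-1]]]' | grep -E 'pos|force: \['; done
```

```text
eef_pos: [0.5025, 0.1465, 0.2416]
force: [-0.4, -0.3, -1.0]
eef_pos: [0.5025, 0.1465, 0.2408]
force: [-0.2, -1.4, -0.6]
eef_pos: [0.5025, 0.1465, 0.24]
force: [0.7, -0.5, -1.0]
eef_pos: [0.5025, 0.1465, 0.2392]
force: [1.2, 0.0, -0.7]
```

```bash
for i in 1 2 3 4; do python3 -m jog '[[[0,0,-0.001,0,0,0,-1],[0,0,-0.001,0,0,0,-1]]]' | grep -E 'pos|force: \['; done
python3 - <<'E'
from h import *;import cv2
im=robot.get_image("wrist");sc=robot.get_image("scene")
cv2.imwrite("pics/w4c.png",np.hstack([cv2.resize(im[150:250,210:310],(500,500),interpolation=2),cv2.resize(sc[160:260,300:360],(300,500),interpolation=2)]))
E
```

```text
eef_pos: [0.5026, 0.1466, 0.2372]
force: [-0.4, -0.5, -1.5]
eef_pos: [0.5025, 0.1465, 0.2352]
force: [0.2, -0.2, -0.8]
eef_pos: [0.5026, 0.1465, 0.2332]
force: [0.2, -0.1, -0.9]
eef_pos: [0.5026, 0.1465, 0.2312]
force: [-0.1, -1.2, -0.2]
```

View pics/w4c.png

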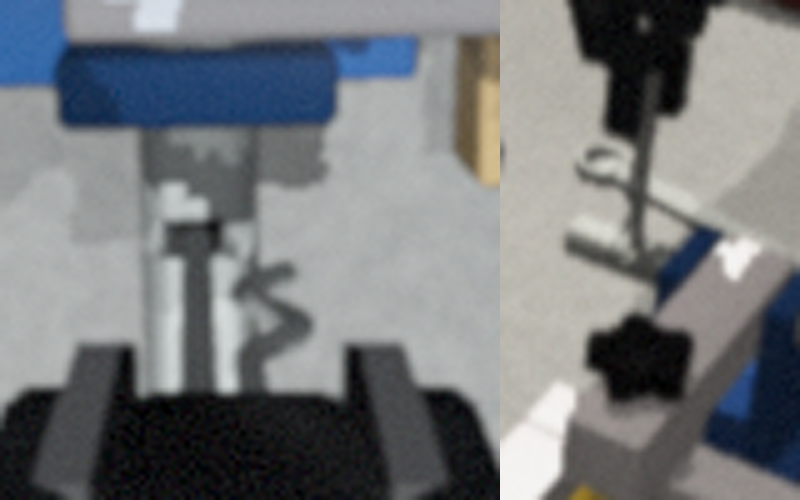

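The leg has entered the hole with no contact force. I'll carry on down, taking smaller steps once the bow nears the pin.

```bash
for i in 1 2 3 4 5; do python3 -m jog '[[[0,0,-0.002,0,0,0,-1],[0,0,-0.002,0,0,0,-1]]]' | grep -E 'pos|force: \['; done
```

```text
eef_pos: [0.5026, 0.1466, 0.2272]
force: [-0.2, -0.6, -0.3]
eef_pos: [0.5025, 0.1466, 0.2231]
force: [-0.6, -0.1, -0.2]
eef_pos: [0.5025, 0.1465, 0.2191]
force: [0.3, -0.9, -1.4]
eef_pos: [0.5026, 0.1465, 0.2151]
force: [-1.3, -0.5, -0.6]
eef_pos: [0.5025, 0.1466, 0.2111]
force: [-0.9, -0.2, 0.3]
```

```bash
for i in 1 2 3; do python3 -m jog '[[[0,0,-0.001,0,0,0,-1],[0,0,-0.001,0,0,0,-1]]]' | grep -E 'pos|force: \['; done
```

```text
eef_pos: [0.5029, 0.1466, 0.2095]
force: [0.2, 0.4, 1.5]
eef_pos: [0.5032, 0.1466, 0.2078]
force: [1.6, -0.6, 6.2]
eef_pos: [0.5032, 0.1466, 0.2057]
force: [2.1, -0.3, 1.2]
```

```bash
for i in 1 2 3 4 5 6 7; do python3 -m jog '[[[0,0,-0.001,0,0,0,-1],[0,0,-0.001,0,0,0,-1]]]' | grep -E 'pos|force: \[' | tr '\n' ' '; echo; done
```

```text
eef_pos: [0.5028, 0.1466, 0.2032] force: [3.1, 0.4, 0.8] 
eef_pos: [0.5028, 0.1466, 0.2013] force: [4.5, 0.3, 2.3] 
eef_pos: [0.5027, 0.1466, 0.1993] force: [4.0, 0.6, 3.3] 
eef_pos: [0.5025, 0.1465, 0.1971] force: [3.9, 1.0, 1.0] 
eef_pos: [0.5025, 0.1465, 0.1951] force: [3.5, 0.7, 0.9] 
eef_pos: [0.5024, 0.1465, 0.1931] force: [3.9, 0.2, 0.2] 
eef_pos: [0.5024, 0.1465, 0.1911] force: [2.4, -0.1, 0.3]
```

```bash
for i in 1 2 3; do python3 -m jog '[[[0,0,-0.001,0,0,0,-1],[0,0,-0.001,0,0,0,-1]]]' | grep -E 'pos|force: \[' | tr '\n' ' '; echo; done
python3 - <<'E'
from h import *;import cv2
im=robot.get_image("wrist");sc=robot.get_image("scene");print(robot.read_state()["eef_pos"],robot.read_state()["torque"])
cv2.imwrite("pics/w5c.png",np.hstack([cv2.resize(im[150:250,210:310],(400,400),interpolation=2),cv2.resize(sc[190:250,300:360],(400,400),interpolation=2)]))
E
```

```text
eef_pos: [0.5024, 0.1465, 0.1891] force: [2.8, 0.9, -0.5] 
eef_pos: [0.5024, 0.1465, 0.1871] force: [2.9, 0.0, -0.4] 
eef_pos: [0.5026, 0.1466, 0.1854] force: [1.1, 0.9, 6.2] 
[0.50265891 0.14657    0.18535378] [ 0.11145232 -0.52800551  0.02515499]
```

View pics/w5c.png

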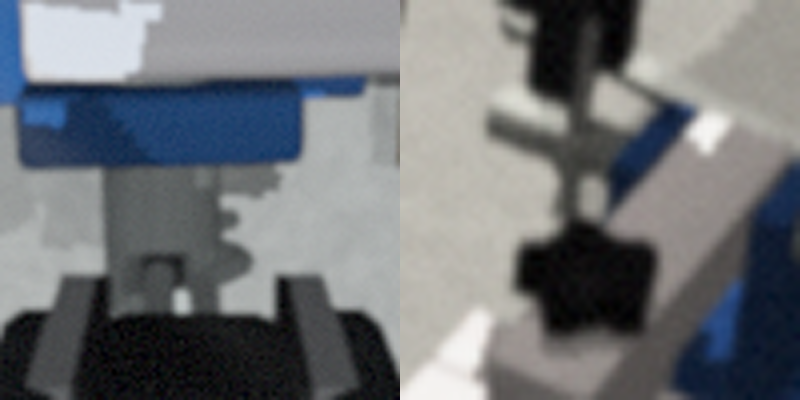

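The bow has sprung over the pin, and the 6 N rise shows it seating at TCP z 0.185, which is the expected home height. I'll let go and back straight up.

```bash
python3 -m jog '[[[0,0,0,0,0,0,-0.4],[0,0,0,0,0,0,-0.2],[0,0,0,0,0,0,0],[0,0,0,0,0,0,0.1],[0,0,0,0,0,0,0.1]]]'
python3 -m jog '[[[0,0,0.01,0,0,0,0.1],[0,0,0.02,0,0,0,0.1],[0,0,0.03,0,0,0,0.1],[0,0,0.03,0,0,0,0.1],[0,0,0,0,0,0,0.1],[0,0,0,0,0,0,0.1]]]'
python3 - <<'E'
from h import *;import cv2
s=robot.read_state();im=robot.get_image("wrist");sc=robot.get_image("scene");np.save("w6.npy",s,allow_pickle=True)
cv2.imwrite("pics/w6c.png",np.hstack([cv2.resize(im[100:240,190:330],(400,400),interpolation=2),cv2.resize(sc[180:240,300:360],(400,400),interpolation=2)]))
print(proj([.5045,.149,.143],s),proj([.5045,.149,.148],s))
E
```

```text
clock: 12.05
eef_pos: [0.5024, 0.1465, 0.1852]
eef_rot: [0.014, 0.661, 0.75, 0.017]
force: [0.2, -0.7, 0.1]
finger_gap: 0.0468
grip_force: 0.0
clock: 12.65
eef_pos: [0.5029, 0.1466, 0.2763]
eef_rot: [0.014, 0.661, 0.75, 0.018]
force: [0.1, -0.5, -0.0]
finger_gap: 0.0472
grip_force: 0.0
[252.80044267 198.73882745] [252.97420727 200.65448038]
```

View pics/w6c.png

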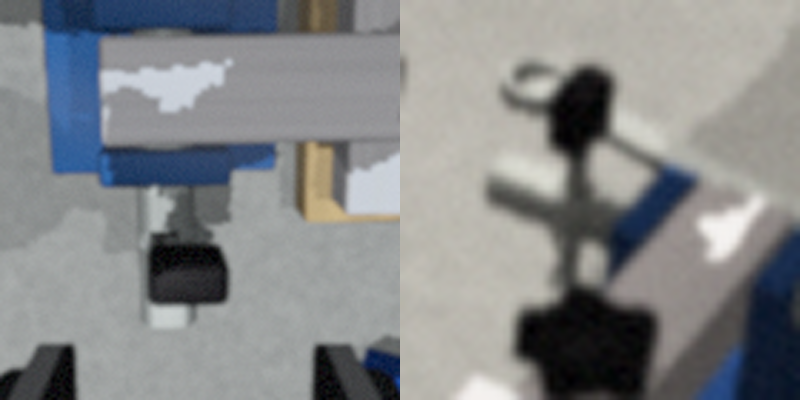

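The clip stands upright on the pin: the wrist crop has the block at (188,272), and the scene crop has it at (582,108) with the leg below the pin. I'll check the height against the scene calibration.

```bash
python3 - <<'E'
from h import *
m=robot.camera_model("scene")
def pr(X):
    p=m["intrinsics"]@(m["R"]@np.array(X)+m["t"]);p=p[:2]/p[2];return ((p-[300,180]+.5)*400/60-.5+[400,0]).round(1)
for dz in(-.004,0,.004,.008):print(dz,"centre",pr([.5045,.148,.131+dz]),"top",pr([.5045,.148,.143+dz]),"bot",pr([.5045,.148,.119+dz]))
print("hole",pr([.5015,.148,.093]),"pin end",pr([.497,.116,.085]))
print(robot.read_state()["clock"])
E
```

```text
-0.004 centre [594.1 113.1] top [597.3  83.4] bot [590.9 142.4]
0 centre [595.1 103.3] top [598.4  73.4] bot [591.9 132.7]
0.004 centre [596.2  93.4] top [599.5  63.3] bot [593. 123.]
0.008 centre [597.3  83.4] top [600.6  53.2] bot [594.1 113.1]
hole [590.3 191.1] pin end [520.3 166.4]
12.75
```

```bash
python3 -c "
from station import robot
print(robot.finish_job())"
```

```text
the job is handed in; nothing more can be done
None
```

I handed the job in: the clip's leg is through the pin's cross hole, the bow has sprung over the pin, and the gripper has let go and backed clear. The clip sat upright at about home height; the highest force I read while pushing it in was about 6 N, but I have no verdict from the judge.

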